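# Set the laminator lever to the third click and start it

## Robot

A 6-joint arm with a two-finger parallel gripper is mounted at the origin on the work surface. World frame = base frame: x ahead of the robot, y to its left, z up, the work surface at z = 0. Lengths are in m, angles in rad, forces in N, time in s.
With the tool pointing down it reaches from about 0.3 to 0.875 m from the base axis. Payload 6.4 kg.
Tool frame: the origin (TCP) lies at the centre of the arm's flange, where the gripper is bolted on; the fingertips stand 173 mm ahead of it and the grasp point (between the pads) lies 155 mm ahead of it; z points along the fingers, x is the direction in which the jaws open and shut, and the axes are right-handed (so a half turn about z gives the same grasp; the last joint's range is limited). The gripper opens to 85 mm and grips with 20 to 120 N. Pads are 22 mm wide; open, the fingers measure 114 mm over their backs; the gripper's body (76 mm by 85 mm) begins 54 mm behind the grasp point. The pads swing forward as they close: fully open they stand 13 mm farther back than shut.
Start: joints at [-1.53, 0.181, 1.607, -0, 1.354, -0.206], TCP at [0.14, -0.558, 0.405] pointing down, gripper open.
Joint ranges: [-2.99, 2.99], [-0.89, 2.07], [0.3, 2.58], [-1.14, 4.28], [0, 2.63], [-3.12, 3.12]. Speed limits (rad/s): [2.57, 2.57, 3.01, 3.14, 3.14, 3.14].

## Interface

Orientations are given as a unit quaternion [w, x, y, z].
In Python, from bench import ctrl gives the robot as it stands. The module is installed in compiled form; this text tells all that it offers.
- The arm moves only by the tool move_arm, never from a script. Its argument "moves" is a list of rows, each an object of numbers: "gripper": the opening in per cent of the stroke, from 0 (shut) to 100 (fully open); "x", "y", "z": the shift along the tool's x, y, z in cm; "roll": the turn about the tool's z in degrees. In form: [{"gripper": .., "x": .., "y": .., "z": .., "roll": ..}, ...]. A call has 1 to 5 rows; each row shifts and turns the commanded pose from where the row before left it, along the tool's axes as they then stand; what a row does not reach is not made up. A row lasts 1/8 s, in which the tool goes at most 62.5 mm and 10.7 degrees, less where a joint would pass 70% of its speed; a pose out of reach is approached as far as the arm can. A call is refused whole if a number of a shift passes 6.25 or a number of a turn 10.7, either way. A call with a gripper value outside its range is refused whole. The fingers move at their own pace and stop on an object; the grip force is fixed at half the most. Time passes only in rows, so rows that do not move let the fingers close. It gives the time, the measured TCP pose, the force and the opening at its end, in the units of the state.
- ctrl.get_obs(): the state, without advancing time (a new reading comes with each control period).
- ctrl.camera(name): name is "side" or "top" or "wrist"; returns a dict with "img" (480x640x3 uint8, red, green, blue), "fx", "fy", "cx", "cy" (pixels), "world_from_camera" (4x4, takes a point from camera to world coordinates); the wrist camera has in their place "tool_from_camera" (4x4, takes a point from camera to tool coordinates, whose origin is the TCP and whose axes are the tool frame's). Camera axes: x right, y up, looking along -z (the intrinsics and any distortion apply to the point x, -y, -z); pixel columns grow to the right and rows downward; lengths in m; the calibration is good to about 2 mm. A picture is of the moment at which its call begins: read the wrist's pose just before it. There is no depth.
- ctrl.hand_in(): hands the job in, once; it reports no verdict.
The state is a dict: "time_s": time; "q": joint angles; "dq": joint speeds; "joint_efforts": joint torques, N m; "eef_pos": TCP position; "eef_rot": TCP orientation; "wrist_force": force on the tool from outside, world axes, zero at the start; "torque": the same for the moment, N m; "opening": opening from 0.0 (shut) to 1.0 (fully open).
Only numpy, scipy, OpenCV 4.12 (cv2) and the standard library are available. Lean on these libraries where they do the work, as an engineer would, in place of code of your own. Each camera call takes 0.05 s, during which the arm holds its last target. There are 200 camera calls.

## Task

Get the desktop laminator ready for the next stamp cards: with a fingertip, gently push the film-thickness lever along its slot, counting its clicks, and stop in the third click from the off end; it may start in off or already in the first click, and must not click past the third. Then press the round start button fully down and let it go. Push and press only: do not grip the lever, do not press the small oblong button, and leave the other things on the laminator and table where they are.

Things in the scene. Friction and masses are not known exactly. Their poses are not given: they have to be found in the camera images.
- laminator: White desktop laminator, fixed, 170 mm deep (x), 390 mm wide (y), top face 78 mm above the table. Origin: centre of its underside; x from its front (feed slot, towards the robot) to its back, y to the robot's left, z up. Controls in one row on top at x = -30 mm: round start button at y = -135 mm, oblong button at -62 mm, lever at +45 (off) to +125 mm. Loose things on top lie behind the row.
- film_lever (a joint): Lever position along its slot, m: off 0, then clicks every 0.016: first 0.016, second 0.032, third 0.048, fourth 0.064, fifth 0.080 (end). Grows towards the laminator's +y, away from the buttons. A sprung ball: 5 to 6 N starts it out of a notch, the resistance fades to nothing half-way (8 mm on), then it snaps by itself into the next notch and stays. Starts at rest in off or the first click.
- film_lever_top (a point): Centre of the lever's top. An upright grey fin, 26 mm across the slot (laminator x), 10 mm along it (y), its top 25 mm above the laminator's top face, which is bare for 80 mm on the side towards the buttons. Dark marks in front of the slot show the notches; the long mark, nearest the buttons, is off. It cannot be lifted.
- start_button (a joint): Travel of the round start button, m: 0 up, 0.006 fully down (about 5 N); springs back up when let go. Counts as pressed beyond 0.0045.
- start_button_top (a point): Centre of the top of the round start button, a grey disc 30 mm in diameter in a grey housing, pressed straight down.
- release_button (a joint): Travel of the small oblong release button, m: 0 up, 0.005 down. To be left alone.
- release_button_top (a point): Centre of the top of the oblong release button (12 x 24 mm), between the round button and the lever; to be left alone.
- tape_roll: Roll of clear tape, 48 mm in diameter, 18 mm high, lying loose on the laminator's top behind the row of controls. Origin: centre of its underside. To be left alone.
- glue_stick: White glue stick, 28 mm in diameter, 92 mm high, standing loose on the table in front of the laminator. Origin: centre of its foot. To be left alone.
- scissors: Scissors with black handles, about 185 mm long, lying on the table beside the laminator's right end. Origin at the pivot, x towards the points. To be left alone.
- stapler: Black stapler, 125 x 34 mm, about 60 mm high, standing on the table beside the laminator's left end. Origin: centre of its underside. To be left alone.
- pencil_cup: Steel cup, 76 mm in diameter, 95 mm high, standing on the table behind the laminator. Origin: centre of its foot. To be left alone.

How it is judged:
By the outcome, as a careful person would: the job done as asked, in the order asked, and still so for the second after the job is handed in, with the robot touching nothing.
It also fails if it takes over 56 s, if anything falls off the work surface, if the arm or the gripper's body presses on something with over 40 N, if the wrist force passes 120 N, or if a joint passes its speed limit or range.

## Working session

There is one attempt and no reset: what is moved stays moved. The work goes in short steps, Python scripts to look and compute and a tool call to move; the robot and the scene stay as the last step left them, time stands still between calls to the robot, and variables do not carry over. Pictures are saved under pics/ and viewed, about 8 in all and at most 12, crops included, and the job is handed in when it is done.

Besides the shell and the picture viewer there is one more tool, called after "Call:" in YAML: its name, and indented under it one key for each argument. move_arm: Moves the arm, as the interface text tells. Its arguments: {"type":"object","properties":{"moves":{"type":"array","items":{"type":"object","properties":{"gripper":{"type":"number"},"x":{"type":"number"},"y":{"type":"number"},"z":{"type":"number"},"roll":{"type":"number"}}}}},"required":["moves"]}

```bash
mkdir -p pics; ls; cat > h.py <<'E'
import numpy as np, cv2
from scipy.spatial.transform import Rotation as R
from bench import ctrl
def snap(name,f):
    o=ctrl.get_obs(); c=ctrl.camera(name); cv2.imwrite('pics/'+f,c['img'][:,:,::-1])
    if name=='wrist':
        T=np.eye(4); w,x,y,z=o['eef_rot']; T[:3,:3]=R.from_quat([x,y,z,w]).as_matrix(); T[:3,3]=o['eef_pos']
        M=T@c['tool_from_camera']
    else: M=c['world_from_camera']
    np.savez('pics/'+f[:-4]+'.npz',M=M,k=[c['fx'],c['fy'],c['cx'],c['cy']],d=np.array(c.get('dist',c.get('distortion',0))))
    return c,o
def ray(f,u,v,z):
    d=np.load('pics/'+f+'.npz'); fx,fy,cx,cy=d['k']; M=d['M']
    r=M[:3,:3]@np.array([(u-cx)/fx,-(v-cy)/fy,-1]); p=M[:3,3]
    return p+r*(z-p[2])/r[2]
def proj(f,P):
    d=np.load('pics/'+f+'.npz'); fx,fy,cx,cy=d['k']; M=d['M']
    q=M[:3,:3].T@(np.array(P)-M[:3,3]); return np.array([cx+fx*q[0]/-q[2],cy-fy*q[1]/-q[2]])
E
python3 - <<'E'
from h import *
for n in('top','side'):
    c,o=snap(n,n+'1.png'); print(n,c.keys(),c['fx'],c['world_from_camera'].round(3).tolist())
print(o)
E
```

```text
pics
top dict_keys(['img', 'fx', 'fy', 'cx', 'cy', 'world_from_camera']) 542.7980612101455 [[0.005, 0.998, -0.066, 0.536], [-1.0, 0.006, 0.01, 0.011], [0.01, 0.066, 0.998, 1.027], [0.0, 0.0, 0.0, 1.0]]
side dict_keys(['img', 'fx', 'fy', 'cx', 'cy', 'world_from_camera']) 546.746315689415 [[0.926, 0.261, -0.274, 0.322], [-0.378, 0.678, -0.631, -0.612], [0.021, 0.687, 0.726, 0.788], [0.0, 0.0, 0.0, 1.0]]
{'time_s': 0.05, 'q': array([-1.53031491e+00,  1.81519420e-01,  1.60798674e+00, -2.59358850e-05,
        1.35381625e+00, -2.06310449e-01]), 'dq': array([-2.18039625e-05,  1.40892980e-03, -1.41073503e-03, -7.49781442e-04,
        5.62018027e-04, -1.77695530e-04]), 'joint_efforts': array([ 4.99339385e-04, -4.46248198e+01, -3.52583241e+01, -2.68216072e-04,
        4.36479837e-03,  1.58319523e-05]), 'eef_pos': array([ 0.14046628, -0.55731862,  0.40380633]), 'eef_rot': array([-6.51931360e-04,  7.88764474e-01, -6.14694929e-01, -5.68476988e-04]), 'wrist_force': array([-0.47259068, -0.53073566,  0.20551274]), 'torque': array([-0.0170909 ,  0.05409968,  0.00329474]), 'opening': 0.9988601795537994}
```

View pics/top1.png

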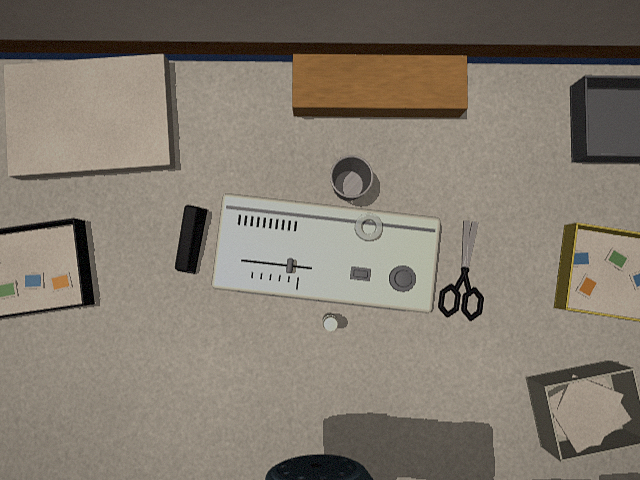

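View pics/side1.png

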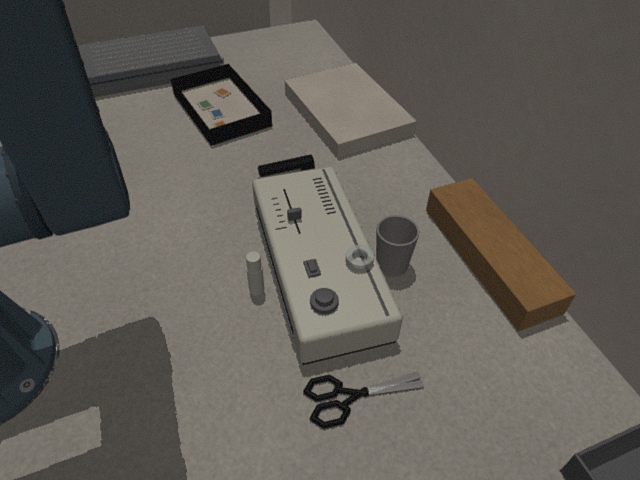

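Top view: the lever is at about (291,266), the long "off" mark at (297,283), the start button at (402,278), the oblong button at (360,273), and the tape at (369,227). The glue stick stands in front at (330,323). Next I'll fit the laminator pose.

```bash
cat > fit.py <<'E'
from h import *
f='top1'; Z=.078
btn=ray(f,402,278,Z+.010); obl=ray(f,360.5,273.5,Z+.004)
cs=np.array([ray(f,*p,Z-.003) for p in [(223,195),(440,217),(432,311),(213,290)]])
print('corner sizes',[np.linalg.norm(cs[i]-cs[(i+1)%4]).round(4) for i in range(4)],'centre',cs.mean(0).round(4))
ey=(cs[0]+cs[3]-cs[1]-cs[2])[:2]; ey/=np.linalg.norm(ey); ex=np.array([ey[1],-ey[0]])
print('yaw',np.degrees(np.arctan2(ex[1],ex[0])))
def L(p): d=p[:2]-cs.mean(0)[:2]; return np.array([d@ex,d@ey]).round(4)
print('btn',btn.round(4),L(btn),'obl',obl.round(4),L(obl))
p=ray(f,291,263,Z+.025); print('lever',p.round(4),L(p)); 
for m in [(297.5,283),(289,279),(280,278),(271,277),(262,276),(253,275)]:
    print('mark',L(ray(f,*m,Z)))
E
python3 fit.py; python3 - <<'E'
import cv2
a=cv2.imread('pics/top1.png')[185:320,205:450]; b=cv2.imread('pics/side1.png')[160:370,235:415]
a=cv2.resize(a,None,fx=3.2,fy=3.2,interpolation=cv2.INTER_CUBIC);cv2.imwrite('pics/c1.png',a)
E
```

```text
corner sizes [np.float64(0.385), np.float64(0.1658), np.float64(0.3838), np.float64(0.1676)] centre [ 0.5761 -0.0047  0.075 ]
yaw -5.3257026475434115
btn [ 0.533  -0.1341  0.088 ] [-0.0309 -0.1328] obl [ 0.5404 -0.0628  0.082 ] [-0.0301 -0.0612]
lever [0.5576 0.0571 0.103 ] [-0.0242  0.0598]
mark [-0.0573  0.0463]
mark [-0.0518  0.0617]
mark [-0.0516  0.0775]
mark [-0.0514  0.0933]
mark [-0.0512  0.109 ]
mark [-0.051   0.1248]
```

View pics/c1.png

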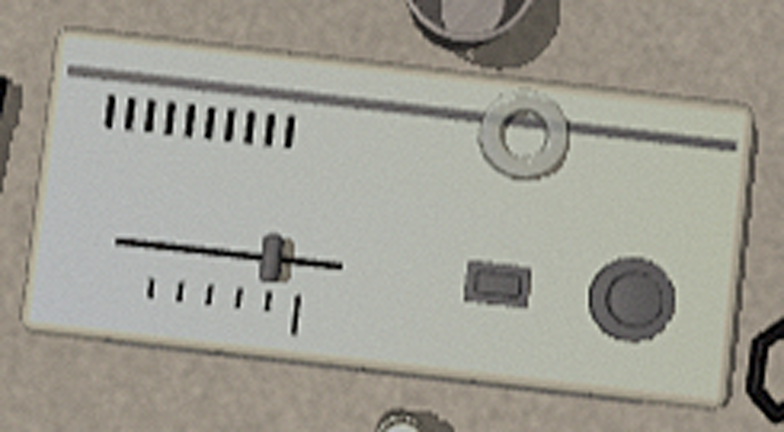

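Lever top is at local y of about 60.5 mm, over the second mark, so it starts in the **first click** and needs two more. The fitted pose agrees with the known control positions to about 2 mm. I'll close the gripper and turn the tool so that its x follows the laminator's x.

Call:
move_arm:
  moves:
    - {"gripper": 0, "roll": -10.5}
    - {"gripper": 0, "roll": -10.5}
    - {"gripper": 0, "roll": -10.5}
    - {"gripper": 0, "roll": -10.5}
    - {"gripper": 0, "roll": -10.5}

```text
validation failed for argument at $.mo...
```

Call:
move_arm:
  moves:
    - {"gripper": 0, "roll": -10}
    - {"gripper": 0, "roll": -8}

```text
validation failed for argument at $.mo...
```

```bash
cat > go.py <<'E'
import sys
from h import *
C=np.array([.5761,-.0047]); a=np.radians(-5.33); ex=np.array([np.cos(a),np.sin(a)]); ey=np.array([-ex[1],ex[0]])
def go(lx,ly,tipz):
    o=ctrl.get_obs(); w,x,y,z=o['eef_rot']; Rm=R.from_quat([x,y,z,w]).as_matrix()
    p=np.array(o['eef_pos']); tip=p+Rm@[0,0,.173]; d=tip[:2]-C
    print('t',o['time_s'],'tip local',(d@ex).round(4),(d@ey).round(4),'z',tip[2].round(4),'toolx ang',np.degrees(np.arctan2(Rm[1,0],Rm[0,0])).round(2),'op',round(o['opening'],3),'F',np.round(o['wrist_force'],2))
    g=np.append(C+lx*ex+ly*ey,tipz); print('move cm tool',(Rm.T@(g-tip)*100).round(2))
if __name__=='__main__': go(*map(float,sys.argv[1:]))
E
python3 go.py -.03 .02 .23
```

```text
t 0.1 tip local -0.3824 -0.5904 z 0.2309 toolx ang -75.86 op 1.002 F [-0.46 -0.16  0.46]
move cm tool [-45.81 -53.58   0.18]
```

The validation error may mean that every field is required.

Call:
move_arm:
  moves:
    - {"gripper": 0, "x": 0, "y": 0, "z": 0, "roll": -10.5}
    - {"gripper": 0, "x": 0, "y": 0, "z": 0, "roll": -10.5}
    - {"gripper": 0, "x": 0, "y": 0, "z": 0, "roll": -10.5}
    - {"gripper": 0, "x": 0, "y": 0, "z": 0, "roll": -10.5}
    - {"gripper": 0, "x": 0, "y": 0, "z": 0, "roll": -10.5}

```text
time_s: 0.72
eef_pos: [0.1405, -0.5574, 0.4041]
eef_rot: [-0.001, 0.98, -0.199, -0.0]
wrist_force: [0.5, 0.1, 0.6]
opening: -0.003
```

Call:
move_arm:
  moves:
    - {"gripper": 0, "x": 0, "y": 0, "z": 0, "roll": -10}
    - {"gripper": 0, "x": 0, "y": 0, "z": 0, "roll": -8}
    - {"gripper": 0, "x": 0, "y": 0, "z": 0, "roll": 0}

```text
time_s: 1.1
eef_pos: [0.1405, -0.5575, 0.4042]
eef_rot: [-0.0, 0.999, -0.047, -0.0]
wrist_force: [-0.5, -0.1, -0.9]
opening: 0.001
```

```bash
python3 go.py -.03 .02 .23
```

```text
t 1.1 tip local -0.3824 -0.5907 z 0.2312 toolx ang -5.43 op 0.001 F [-0.51 -0.07 -0.88]
move cm tool [ 35.13 -61.13   0.17]
```

Call:
move_arm:
  moves:
    - {"gripper": 0, "x": 2.5, "y": -4, "z": 0, "roll": 0}
    - {"gripper": 0, "x": 2.5, "y": -4, "z": 0, "roll": 0}
    - {"gripper": 0, "x": 2.5, "y": -4, "z": 0, "roll": 0}
    - {"gripper": 0, "x": 2.5, "y": -4, "z": 0, "roll": 0}
    - {"gripper": 0, "x": 2.5, "y": -4, "z": 0, "roll": 0}

```text
time_s: 1.72
eef_pos: [0.2843, -0.3688, 0.4046]
eef_rot: [-0.0, 0.999, -0.049, 0.0]
wrist_force: [0.4, -0.2, -0.3]
opening: 0.001
```

Call:
move_arm:
  moves:
    - {"gripper": 0, "x": 2.5, "y": -4, "z": 0, "roll": 0}
    - {"gripper": 0, "x": 2.5, "y": -4, "z": 0, "roll": 0}
    - {"gripper": 0, "x": 2.5, "y": -4, "z": 0, "roll": 0}
    - {"gripper": 0, "x": 2.5, "y": -4, "z": 0, "roll": 0}
    - {"gripper": 0, "x": 2.5, "y": -4, "z": 0, "roll": 0}

```text
time_s: 2.35
eef_pos: [0.4274, -0.1813, 0.4048]
eef_rot: [0.0, 0.999, -0.049, 0.0]
wrist_force: [1.5, -0.8, -0.4]
opening: -0.001
```

Call:
move_arm:
  moves:
    - {"gripper": 0, "x": 2.5, "y": -4, "z": 0, "roll": 0}
    - {"gripper": 0, "x": 2.5, "y": -4, "z": 0, "roll": 0}
    - {"gripper": 0, "x": 2.5, "y": -4, "z": 0, "roll": 0}
    - {"gripper": 0, "x": 2.5, "y": -4, "z": 0, "roll": 0}
    - {"gripper": 0, "x": 0, "y": 0, "z": 0, "roll": 0}

```text
time_s: 2.98
eef_pos: [0.5423, -0.0303, 0.4044]
eef_rot: [-0.0, 0.999, -0.046, -0.0]
wrist_force: [0.0, -0.5, -0.4]
opening: -0.006
```

```bash
python3 go.py -.03 .02 .12; python3 -c "
from h import *
snap('wrist','w1.png')"
```

```text
t 2.975 tip local -0.0313 -0.0285 z 0.2314 toolx ang -5.31 op -0.006 F [ 0.03 -0.45 -0.44]
move cm tool [ 0.14 -4.85 11.14]
```

View pics/w1.png

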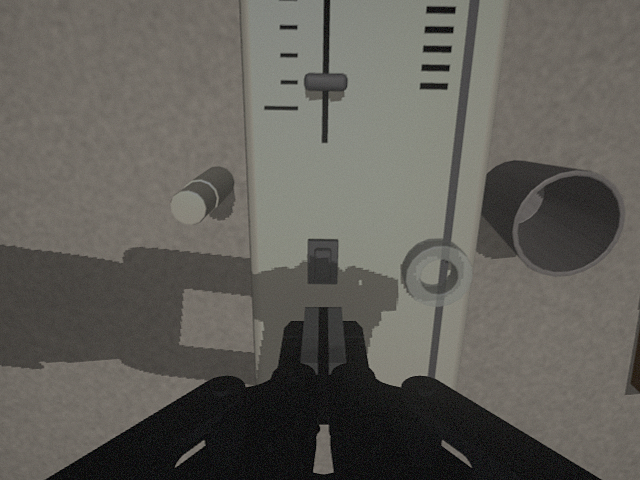

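The wrist view shows the lever at (326,82), level with the mark after the long off mark at (281,108), which confirms the first click. The oblong button is at (323,261) and the shut fingertips at about (323,310). I'll recheck the numbers with this view.

```bash
python3 - <<'E'
from h import *
from go import C,ex,ey
for n,p,z in [('lever',(326,80),.103),('obl',(323,262),.082),('off mark',(281,108),.078),('m1',(289,82),.078),('m2',(288,55),.078),('tipL',(305,308),.231),('tipR',(343,308),.231)]:
    d=ray('w1',*p,z)[:2]-C; print(n,(d@ex).round(4),(d@ey).round(4))
E
```

```text
lever -0.0306 0.063
obl -0.0324 -0.0609
off mark -0.06 0.0464
m1 -0.0543 0.0624
m2 -0.0545 0.0785
tipL -0.039 -0.0194
tipR -0.0249 -0.0194
```

Call:
move_arm:
  moves:
    - {"gripper": 0, "x": 0.1, "y": -2.5, "z": 2, "roll": 0}
    - {"gripper": 0, "x": 0, "y": -2.3, "z": 3, "roll": 0}
    - {"gripper": 0, "x": 0, "y": 0, "z": 4, "roll": 0}
    - {"gripper": 0, "x": 0, "y": 0, "z": 2, "roll": 0}
    - {"gripper": 0, "x": 0, "y": 0, "z": 0, "roll": 0}

```text
time_s: 3.65
eef_pos: [0.5455, 0.0141, 0.2929]
eef_rot: [-0.0, 0.999, -0.048, -0.002]
wrist_force: [-0.1, 0.1, 0.2]
opening: -0.001
```

```bash
python3 go.py -.03 .03 .091
```

```text
t 3.65 tip local -0.0329 0.0159 z 0.1199 toolx ang -5.51 op -0.001 F [-0.11  0.07  0.22]
move cm tool [ 0.3  -1.41  2.89]
```

Call:
move_arm:
  moves:
    - {"gripper": 0, "x": 0.2, "y": 0, "z": 2, "roll": 0}
    - {"gripper": 0, "x": 0, "y": 0, "z": 0.9, "roll": 0}
    - {"gripper": 0, "x": 0, "y": -1, "z": 0, "roll": 0}
    - {"gripper": 0, "x": 0, "y": -0.8, "z": 0, "roll": 0}
    - {"gripper": 0, "x": 0, "y": 0, "z": 0, "roll": 0}

```text
time_s: 4.28
eef_pos: [0.5507, 0.0335, 0.2665]
eef_rot: [0.0, 0.999, -0.046, 0.001]
wrist_force: [-0.8, -0.2, 0.4]
opening: 0.003
```

```bash
python3 go.py -.03 .0465 .091
```

```text
t 4.275 tip local -0.0286 0.0357 z 0.0935 toolx ang -5.29 op 0.003 F [-0.83 -0.25  0.44]
move cm tool [-0.14 -1.08  0.25]
```

Call:
move_arm:
  moves:
    - {"gripper": 0, "x": -0.1, "y": 0, "z": 0.2, "roll": 0}
    - {"gripper": 0, "x": 0, "y": -0.3, "z": 0, "roll": 0}
    - {"gripper": 0, "x": 0, "y": -0.3, "z": 0, "roll": 0}
    - {"gripper": 0, "x": 0, "y": -0.2, "z": 0, "roll": 0}
    - {"gripper": 0, "x": 0, "y": 0, "z": 0, "roll": 0}

```text
time_s: 4.9
eef_pos: [0.5502, 0.0409, 0.2637]
eef_rot: [-0.0, 0.999, -0.047, -0.0]
wrist_force: [-0.9, -0.2, -0.2]
opening: 0.0
```

Call:
move_arm:
  moves:
    - {"gripper": 0, "x": 0, "y": -0.1, "z": 0, "roll": 0}
    - {"gripper": 0, "x": 0, "y": -0.1, "z": 0, "roll": 0}
    - {"gripper": 0, "x": 0, "y": 0, "z": 0, "roll": 0}

```text
time_s: 5.28
eef_pos: [0.5503, 0.0428, 0.2637]
eef_rot: [-0.0, 0.999, -0.047, -0.0]
wrist_force: [-0.7, 0.5, -0.2]
opening: 0.003
```

Call:
move_arm:
  moves:
    - {"gripper": 0, "x": 0, "y": -0.1, "z": 0, "roll": 0}
    - {"gripper": 0, "x": 0, "y": 0, "z": 0, "roll": 0}

```text
time_s: 5.52
eef_pos: [0.5505, 0.0438, 0.2637]
eef_rot: [0.0, 0.999, -0.047, 0.0]
wrist_force: [0.6, -0.4, -0.2]
opening: 0.002
```

Call:
move_arm:
  moves:
    - {"gripper": 0, "x": 0, "y": -0.1, "z": 0, "roll": 0}
    - {"gripper": 0, "x": 0, "y": 0, "z": 0, "roll": 0}

```text
time_s: 5.78
eef_pos: [0.5506, 0.0444, 0.2637]
eef_rot: [0.0, 0.999, -0.047, -0.0]
wrist_force: [-0.9, -3.1, -0.2]
opening: -0.002
```

Call:
move_arm:
  moves:
    - {"gripper": 0, "x": 0, "y": -0.1, "z": 0, "roll": 0}
    - {"gripper": 0, "x": 0, "y": 0, "z": 0, "roll": 0}

```text
time_s: 6.02
eef_pos: [0.5507, 0.0455, 0.2637]
eef_rot: [0.0, 0.999, -0.047, 0.0]
wrist_force: [0.2, -3.9, 0.6]
opening: 0.0
```

Contact came at TCP y of about 0.044, as predicted, so the half-way point should be near 0.052.

Call:
move_arm:
  moves:
    - {"gripper": 0, "x": 0, "y": -0.1, "z": 0, "roll": 0}
    - {"gripper": 0, "x": 0, "y": -0.1, "z": 0, "roll": 0}
    - {"gripper": 0, "x": 0, "y": 0, "z": 0, "roll": 0}

```text
time_s: 6.4
eef_pos: [0.5509, 0.048, 0.2637]
eef_rot: [-0.0, 0.999, -0.047, 0.0]
wrist_force: [0.3, -1.7, 0.2]
opening: -0.002
```

Call:
move_arm:
  moves:
    - {"gripper": 0, "x": 0, "y": -0.1, "z": 0, "roll": 0}
    - {"gripper": 0, "x": 0, "y": -0.1, "z": 0, "roll": 0}
    - {"gripper": 0, "x": 0, "y": 0, "z": 0, "roll": 0}

```text
time_s: 6.78
eef_pos: [0.551, 0.05, 0.2637]
eef_rot: [-0.0, 0.999, -0.047, 0.0]
wrist_force: [-0.0, 0.1, -0.2]
opening: -0.001
```

Call:
move_arm:
  moves:
    - {"gripper": 0, "x": 0, "y": -0.1, "z": 0, "roll": 0}
    - {"gripper": 0, "x": 0, "y": -0.1, "z": 0, "roll": 0}
    - {"gripper": 0, "x": 0, "y": 0, "z": 0, "roll": 0}

```text
time_s: 7.15
eef_pos: [0.5511, 0.0519, 0.2636]
eef_rot: [-0.0, 0.999, -0.047, -0.0]
wrist_force: [0.6, 0.2, 0.1]
opening: -0.0
```

Call:
move_arm:
  moves:
    - {"gripper": 0, "x": 0, "y": -0.1, "z": 0, "roll": 0}
    - {"gripper": 0, "x": 0, "y": -0.1, "z": 0, "roll": 0}
    - {"gripper": 0, "x": 0, "y": 0, "z": 0, "roll": 0}

```text
time_s: 7.52
eef_pos: [0.5514, 0.0538, 0.2637]
eef_rot: [-0.0, 0.999, -0.047, -0.0]
wrist_force: [0.9, -0.3, -0.1]
opening: -0.009
```

```bash
python3 go.py -.03 .0465 .091;  python3 -c "
from h import *
snap('wrist','w2.png')"
```

```text
t 7.525 tip local -0.0301 0.0559 z 0.0907 toolx ang -5.35 op -0.009 F [ 0.87 -0.27 -0.07]
move cm tool [ 0.01  0.94 -0.03]
```

View pics/w2.png

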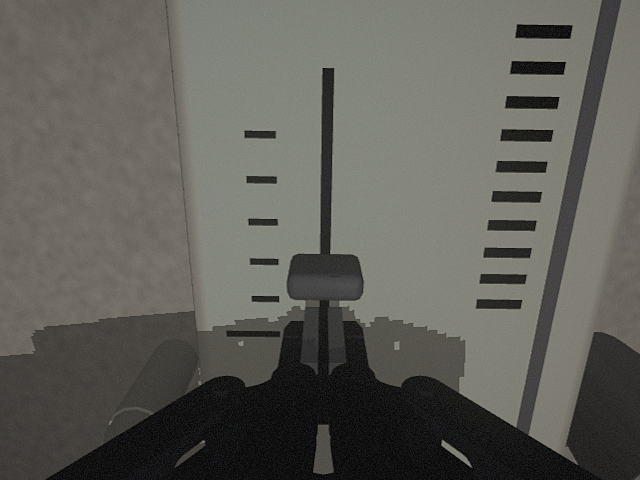

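The lever top's upper face is at about (325,268), with the marks at rows 334 (off), 299, 262, 222, 180 and 134. I'll work out which notch that is.

```bash
python3 - <<'E'
from h import *
from go import C,ex,ey
for k in range(6):
    y=.0464+.016*k
    def W(x,y,z): return np.append(C+x*ex+y*ey,z)
    print(k,'far',proj('w2',W(-.03,y+.005,.103)).round(),'near',proj('w2',W(-.03,y-.005,.103)).round(),'mark',proj('w2',W(-.0545,y,.078)).round(), 'near side base',proj('w2',W(-.03,y-.005,.090)).round())
E
```

```text
0 far [326. 360.] near [326. 383.] mark [266. 334.] near side base [326. 362.]
1 far [326. 320.] near [326. 345.] mark [264. 299.] near side base [326. 326.]
2 far [326. 277.] near [326. 304.] mark [262. 262.] near side base [326. 287.]
3 far [326. 230.] near [326. 260.] mark [260. 223.] near side base [326. 246.]
4 far [326. 180.] near [326. 212.] mark [258. 181.] near side base [326. 202.]
5 far [326. 126.] near [326. 160.] mark [256. 135.] near side base [326. 154.]
```

```bash
python3 - <<'E'
from h import *
from go import C,ex,ey
def W(x,y,z): return np.append(C+x*ex+y*ey,z)
for s in(.005,-.005): print('w1 k=1',proj('w1',W(-.03,.0624+s,.103)).round(1),proj('w1',W(-.03,.0624+s,.078)).round(1))
a=cv2.imread('pics/w1.png',0);print(a[66:100,316].tolist()); b=cv2.imread('pics/w2.png',0);print(b[245:325,296].tolist())
c,o=snap('side','s2.png'); 
ii=cv2.resize(c['img'][165:345,235:415,::-1],None,fx=3.3,fy=3.3,interpolation=cv2.INTER_CUBIC)
cv2.imwrite('pics/s2c.png',ii)
E
```

```text
w1 k=1 [327.  72.] [326.7  73.7]
w1 k=1 [327.   90.1] [326.7  90.3]
[136, 135, 136, 132, 139, 139, 126, 89, 56, 70, 77, 81, 90, 84, 81, 81, 85, 72, 71, 74, 68, 58, 58, 54, 60, 81, 95, 88, 87, 91, 89, 87, 90, 99]
[132, 135, 132, 135, 131, 133, 134, 137, 136, 89, 41, 44, 50, 48, 52, 50, 48, 51, 42, 54, 47, 48, 49, 50, 51, 51, 49, 47, 53, 55, 55, 63, 61, 71, 66, 70, 71, 70, 73, 74, 70, 66, 74, 67, 67, 71, 67, 70, 64, 68, 68, 61, 59, 54, 60, 123, 135, 133, 135, 134, 133, 78, 81, 84, 86, 83, 81, 84, 84, 78, 81, 80, 83, 84, 84, 85, 20, 32, 37, 24]
```

View pics/s2c.png

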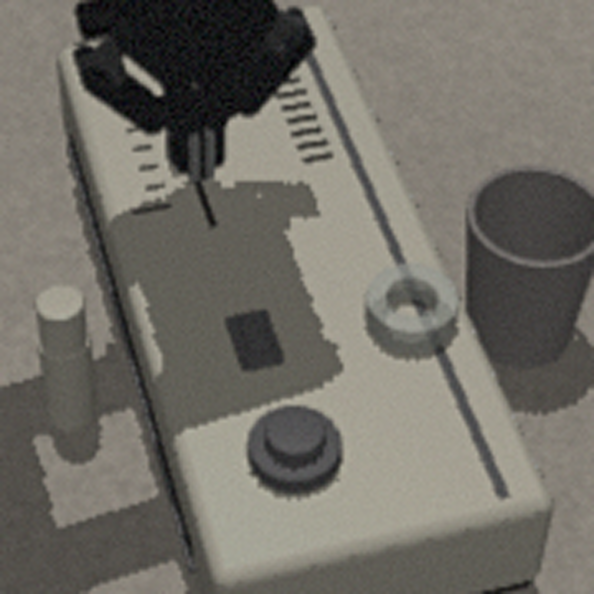

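In w2, rows 254–275 are the lever's far side and rows 276–300 its top. The model predicts 277–304 for the second click, so the lever **is in the second click**. Side view: only the button row's right part is visible, since the arm hides the lever. One more click to push; contact is expected at y of about 0.060 and half-way at about 0.068.

Call:
move_arm:
  moves:
    - {"gripper": 0, "x": 0, "y": -0.2, "z": 0, "roll": 0}
    - {"gripper": 0, "x": 0, "y": -0.2, "z": 0, "roll": 0}
    - {"gripper": 0, "x": 0, "y": -0.1, "z": 0, "roll": 0}
    - {"gripper": 0, "x": 0, "y": 0, "z": 0, "roll": 0}

```text
time_s: 8.12
eef_pos: [0.5518, 0.0588, 0.2637]
eef_rot: [0.0, 0.999, -0.047, -0.0]
wrist_force: [-1.4, 0.2, -1.0]
opening: -0.002
```

Call:
move_arm:
  moves:
    - {"gripper": 0, "x": 0, "y": -0.1, "z": 0, "roll": 0}
    - {"gripper": 0, "x": 0, "y": -0.1, "z": 0, "roll": 0}
    - {"gripper": 0, "x": 0, "y": 0, "z": 0, "roll": 0}

```text
time_s: 8.5
eef_pos: [0.552, 0.0603, 0.2637]
eef_rot: [0.0, 0.999, -0.047, -0.0]
wrist_force: [-0.5, -3.8, 0.0]
opening: 0.001
```

Call:
move_arm:
  moves:
    - {"gripper": 0, "x": 0, "y": -0.1, "z": 0, "roll": 0}
    - {"gripper": 0, "x": 0, "y": -0.1, "z": 0, "roll": 0}
    - {"gripper": 0, "x": 0, "y": 0, "z": 0, "roll": 0}

```text
time_s: 8.88
eef_pos: [0.5522, 0.0627, 0.2637]
eef_rot: [-0.0, 0.999, -0.047, 0.0]
wrist_force: [-0.1, -2.1, 0.6]
opening: -0.0
```

Call:
move_arm:
  moves:
    - {"gripper": 0, "x": 0, "y": -0.1, "z": 0, "roll": 0}
    - {"gripper": 0, "x": 0, "y": -0.1, "z": 0, "roll": 0}
    - {"gripper": 0, "x": 0, "y": 0, "z": 0, "roll": 0}

```text
time_s: 9.25
eef_pos: [0.5524, 0.065, 0.2637]
eef_rot: [-0.0, 0.999, -0.047, 0.0]
wrist_force: [0.4, -0.7, -0.0]
opening: -0.001
```

Call:
move_arm:
  moves:
    - {"gripper": 0, "x": 0, "y": -0.1, "z": 0, "roll": 0}
    - {"gripper": 0, "x": 0, "y": -0.1, "z": 0, "roll": 0}
    - {"gripper": 0, "x": 0, "y": 0, "z": 0, "roll": 0}

```text
time_s: 9.62
eef_pos: [0.5525, 0.0669, 0.2636]
eef_rot: [-0.0, 0.999, -0.047, -0.0]
wrist_force: [0.3, 0.0, 0.5]
opening: 0.0
```

```bash
cat > chk.py <<'E'
import sys
from h import *
from go import C,ex,ey,go
n=sys.argv[1]; snap('wrist',n+'.png'); go(-.03,.03,.13)
def W(x,y,z): return np.append(C+x*ex+y*ey,z)
for k in range(2,5):
    y=.0464+.016*k; print(k,'far',proj(n,W(-.03,y+.005,.103)).round(),'near',proj(n,W(-.03,y-.005,.103)).round())
b=cv2.imread('pics/'+n+'.png',0); u=int(proj(n,W(-.038,.09,.103))[0])
print(u,[(r,int(b[r:r+4,u].mean())) for r in range(160,330,4)])
E
python3 chk.py w3
```

```text
t 9.675 tip local -0.0302 0.0692 z 0.0906 toolx ang -5.35 op -0.0 F [ 0.35 -0.91  0.28]
move cm tool [ 0.02  3.92 -3.94]
2 far [326. 312.] near [326. 338.]
3 far [326. 269.] near [326. 296.]
4 far [326. 222.] near [326. 252.]
302 [(160, 133), (164, 132), (168, 132), (172, 132), (176, 132), (180, 132), (184, 132), (188, 132), (192, 134), (196, 134), (200, 131), (204, 133), (208, 132), (212, 132), (216, 133), (220, 132), (224, 131), (228, 133), (232, 132), (236, 133), (240, 131), (244, 131), (248, 131), (252, 132), (256, 131), (260, 131), (264, 132), (268, 53), (272, 46), (276, 48), (280, 49), (284, 49), (288, 53), (292, 64), (296, 67), (300, 70), (304, 71), (308, 66), (312, 58), (316, 85), (320, 40), (324, 24), (328, 25)]
```

The lever is still half-way (top at rows 291–315). I'll push 1 mm at a time and look.

Call:
move_arm:
  moves:
    - {"gripper": 0, "x": 0, "y": -0.1, "z": 0, "roll": 0}
    - {"gripper": 0, "x": 0, "y": 0, "z": 0, "roll": 0}
    - {"gripper": 0, "x": 0, "y": 0, "z": 0, "roll": 0}

```text
time_s: 10.05
eef_pos: [0.5527, 0.0677, 0.2637]
eef_rot: [-0.0, 0.999, -0.047, -0.0]
wrist_force: [-0.4, -0.3, 0.3]
opening: 0.003
```

```bash
python3 chk.py w4
```

```text
t 10.1 tip local -0.03 0.0699 z 0.0907 toolx ang -5.36 op 0.002 F [ 0.62 -0.93 -0.16]
move cm tool [ 0.01  3.99 -3.93]
2 far [326. 314.] near [326. 340.]
3 far [326. 271.] near [326. 299.]
4 far [326. 224.] near [326. 254.]
302 [(160, 132), (164, 132), (168, 132), (172, 132), (176, 132), (180, 131), (184, 132), (188, 131), (192, 134), (196, 132), (200, 131), (204, 132), (208, 132), (212, 132), (216, 132), (220, 133), (224, 132), (228, 133), (232, 131), (236, 131), (240, 131), (244, 131), (248, 132), (252, 131), (256, 132), (260, 130), (264, 74), (268, 48), (272, 47), (276, 48), (280, 48), (284, 52), (288, 63), (292, 69), (296, 71), (300, 67), (304, 66), (308, 61), (312, 78), (316, 84), (320, 41), (324, 20), (328, 25)]
```

Call:
move_arm:
  moves:
    - {"gripper": 0, "x": 0, "y": -0.05, "z": 0, "roll": 0}
    - {"gripper": 0, "x": 0, "y": 0, "z": 0, "roll": 0}
    - {"gripper": 0, "x": 0, "y": 0, "z": 0, "roll": 0}
    - {"gripper": 0, "x": 0, "y": 0, "z": 0, "roll": 0}

```text
time_s: 10.6
eef_pos: [0.5527, 0.0681, 0.2637]
eef_rot: [-0.0, 0.999, -0.047, 0.0]
wrist_force: [-0.0, -0.2, -0.0]
opening: -0.0
```

```bash
python3 chk.py w5
```

```text
t 10.65 tip local -0.0301 0.0703 z 0.0907 toolx ang -5.36 op -0.004 F [ 0.03 -0.25  0.36]
move cm tool [ 0.01  4.03 -3.93]
2 far [326. 315.] near [326. 341.]
3 far [326. 272.] near [326. 299.]
4 far [326. 225.] near [326. 255.]
301 [(160, 132), (164, 131), (168, 132), (172, 132), (176, 132), (180, 132), (184, 132), (188, 133), (192, 133), (196, 132), (200, 132), (204, 131), (208, 134), (212, 132), (216, 133), (220, 132), (224, 131), (228, 133), (232, 131), (236, 134), (240, 131), (244, 131), (248, 81), (252, 47), (256, 48), (260, 51), (264, 50), (268, 57), (272, 66), (276, 71), (280, 73), (284, 69), (288, 66), (292, 64), (296, 135), (300, 132), (304, 103), (308, 81), (312, 83), (316, 84), (320, 40), (324, 26), (328, 29)]
```

It snapped: the top is now at rows 271–296, against 272–299 predicted for the third click. I'll back off, lift, and go over the start button.

Call:
move_arm:
  moves:
    - {"gripper": 0, "x": 0, "y": 0.5, "z": 0, "roll": 0}
    - {"gripper": 0, "x": 0, "y": 0.5, "z": -1, "roll": 0}
    - {"gripper": 0, "x": 0, "y": 1, "z": -4, "roll": 0}
    - {"gripper": 0, "x": 0, "y": 4, "z": -2, "roll": 0}
    - {"gripper": 0, "x": 0, "y": 5, "z": 0, "roll": 0}

```text
time_s: 11.28
eef_pos: [0.5432, -0.0423, 0.337]
eef_rot: [0.001, 0.999, -0.046, 0.003]
wrist_force: [0.4, -0.0, 0.2]
opening: -0.003
```

Call:
move_arm:
  moves:
    - {"gripper": 0, "x": 0, "y": 5, "z": 0, "roll": 0}
    - {"gripper": 0, "x": 0, "y": 4.4, "z": 0, "roll": 0}
    - {"gripper": 0, "x": 0, "y": 0, "z": 0, "roll": 0}
    - {"gripper": 0, "x": 0, "y": 0, "z": 0, "roll": 0}

```text
time_s: 11.78
eef_pos: [0.5336, -0.135, 0.3341]
eef_rot: [-0.0, 0.999, -0.047, 0.0]
wrist_force: [-0.4, 0.0, -1.1]
opening: 0.002
```

```bash
python3 go.py -.0305 -.1336 .105; python3 -c "
from h import *
snap('wrist','w6.png')
c,o=snap('side','s3.png'); cv2.imwrite('pics/s3c.png',cv2.resize(c['img'][165:345,235:415,::-1],None,fx=3.3,fy=3.3,interpolation=cv2.INTER_CUBIC))
"
```

```text
t 11.775 tip local -0.0302 -0.1336 z 0.1611 toolx ang -5.41 op 0.002 F [-0.39  0.   -1.08]
move cm tool [-0.03  0.    5.61]
```

View pics/w6.png

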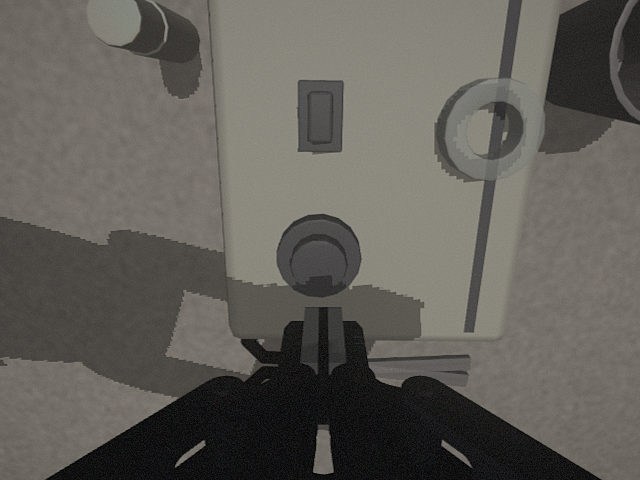

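View pics/s3c.png

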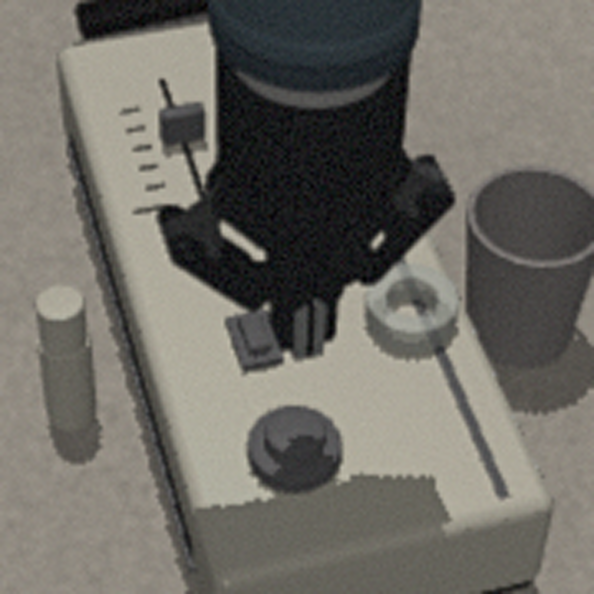

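The wrist view shows the button disc at about (319,263) inside its housing at (319,256). In the side view the lever sits at the third click's mark, and nothing else has moved. I'll check the button centre numerically.

```bash
python3 - <<'E'
from h import *
from go import C,ex,ey
for z in (.084,.09,.096,.102):
    d=ray('w6',319.5,263,z)[:2]-C; e=ray('w6',291,263,z)[:2]-ray('w6',348,263,z)[:2]
    print(z,(d@ex).round(4),(d@ey).round(4),np.linalg.norm(e).round(4))
E
```

```text
0.084 -0.0331 -0.1376 0.0313
0.09 -0.033 -0.1351 0.0304
0.096 -0.033 -0.1327 0.0296
0.102 -0.0329 -0.1303 0.0287
```

Call:
move_arm:
  moves:
    - {"gripper": 0, "x": -0.1, "y": 0, "z": 2.5, "roll": 0}
    - {"gripper": 0, "x": 0, "y": 0, "z": 2, "roll": 0}
    - {"gripper": 0, "x": 0, "y": 0, "z": 0, "roll": 0}
    - {"gripper": 0, "x": 0, "y": 0, "z": 0, "roll": 0}

```text
time_s: 12.38
eef_pos: [0.5331, -0.1343, 0.2895]
eef_rot: [0.0, 0.999, -0.046, 0.0]
wrist_force: [-0.1, 0.1, 1.3]
opening: 0.004
```

Call:
move_arm:
  moves:
    - {"gripper": 0, "x": -0.1, "y": 0, "z": 1, "roll": 0}
    - {"gripper": 0, "x": 0, "y": 0, "z": 0.7, "roll": 0}
    - {"gripper": 0, "x": 0, "y": 0, "z": 0, "roll": 0}

```text
time_s: 12.75
eef_pos: [0.5317, -0.1347, 0.2714]
eef_rot: [-0.0, 0.999, -0.047, -0.0]
wrist_force: [-0.5, 0.9, 3.2]
opening: 0.006
```

Call:
move_arm:
  moves:
    - {"gripper": 0, "x": 0, "y": 0, "z": 0.2, "roll": 0}
    - {"gripper": 0, "x": 0, "y": 0, "z": 0.2, "roll": 0}
    - {"gripper": 0, "x": 0, "y": 0, "z": 0, "roll": 0}

```text
time_s: 13.12
eef_pos: [0.5317, -0.1348, 0.2678]
eef_rot: [-0.0, 0.999, -0.047, -0.0]
wrist_force: [-0.9, 2.2, 5.1]
opening: -0.001
```

Call:
move_arm:
  moves:
    - {"gripper": 0, "x": 0, "y": 0, "z": 0.2, "roll": 0}
    - {"gripper": 0, "x": 0, "y": 0, "z": 0, "roll": 0}

```text
time_s: 13.38
eef_pos: [0.5318, -0.1348, 0.2673]
eef_rot: [0.0, 0.999, -0.047, 0.0]
wrist_force: [-6.3, 4.1, 15.8]
opening: -0.001
```

Call:
move_arm:
  moves:
    - {"gripper": 0, "x": 0, "y": 0, "z": 0.2, "roll": 0}
    - {"gripper": 0, "x": 0, "y": 0, "z": 0, "roll": 0}

```text
time_s: 13.62
eef_pos: [0.532, -0.1348, 0.267]
eef_rot: [0.0, 0.999, -0.046, 0.0]
wrist_force: [-12.1, 5.4, 29.4]
opening: -0.003
```

It hit a hard stop at about 30 N. I'll take a picture while pressed, then release in steps to confirm the travel.

```bash
python3 -c "
from h import *
snap('wrist','w7.png')
c,o=snap('side','s4.png'); a=c['img'][265:325,290:360,::-1]; b=cv2.imread('pics/s3.png')[265:325,290:360]
cv2.imwrite('pics/s4c.png',cv2.resize(np.hstack([b,a]),None,fx=5,fy=5,interpolation=cv2.INTER_CUBIC))"
```

```text
(no output)
```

View pics/s4c.png

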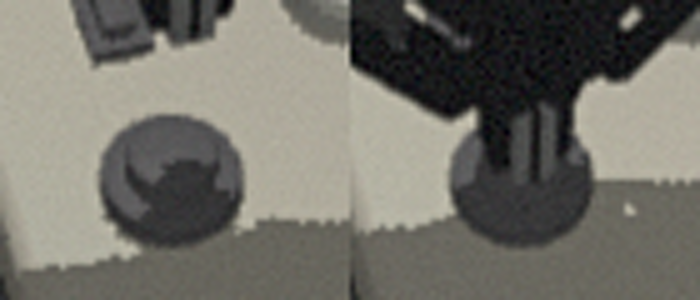

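Call:
move_arm:
  moves:
    - {"gripper": 0, "x": 0, "y": 0, "z": -0.4, "roll": 0}
    - {"gripper": 0, "x": 0, "y": 0, "z": -0.2, "roll": 0}
    - {"gripper": 0, "x": 0, "y": 0, "z": 0, "roll": 0}

```text
time_s: 14.1
eef_pos: [0.5318, -0.1348, 0.2698]
eef_rot: [0.0, 0.999, -0.047, 0.0]
wrist_force: [0.3, 2.0, 2.4]
opening: -0.0
```

Call:
move_arm:
  moves:
    - {"gripper": 0, "x": 0, "y": 0, "z": -0.2, "roll": 0}
    - {"gripper": 0, "x": 0, "y": 0, "z": 0, "roll": 0}

```text
time_s: 14.35
eef_pos: [0.5318, -0.1348, 0.2716]
eef_rot: [0.0, 0.999, -0.047, 0.0]
wrist_force: [0.6, -0.1, 3.4]
opening: -0.002
```

Call:
move_arm:
  moves:
    - {"gripper": 0, "x": 0, "y": 0, "z": -0.2, "roll": 0}
    - {"gripper": 0, "x": 0, "y": 0, "z": 0, "roll": 0}

```text
time_s: 14.6
eef_pos: [0.5316, -0.1348, 0.2735]
eef_rot: [0.0, 0.999, -0.047, -0.0]
wrist_force: [0.6, -0.4, 1.1]
opening: 0.0
```

Call:
move_arm:
  moves:
    - {"gripper": 0, "x": 0, "y": 0, "z": -0.2, "roll": 0}
    - {"gripper": 0, "x": 0, "y": 0, "z": 0, "roll": 0}

```text
time_s: 14.85
eef_pos: [0.5316, -0.1348, 0.2756]
eef_rot: [-0.0, 0.999, -0.047, -0.0]
wrist_force: [0.6, 0.2, -0.5]
opening: -0.004
```

Released. Contact ran from TCP z of about 0.2735 down to the stop at about 0.2673, roughly 6 mm, which is the full travel. The picture shows the fingertip centred in the housing with the disc flush. Now I'll lift clear and do a final check.

Call:
move_arm:
  moves:
    - {"gripper": 0, "x": 0, "y": 0, "z": -3, "roll": 0}
    - {"gripper": 0, "x": 0, "y": 0, "z": -5, "roll": 0}
    - {"gripper": 0, "x": -3, "y": 4, "z": -4, "roll": 0}
    - {"gripper": 0, "x": -5, "y": 3, "z": 0, "roll": 0}
    - {"gripper": 0, "x": -5, "y": 3, "z": 0, "roll": 0}

```text
time_s: 15.48
eef_pos: [0.3924, -0.2218, 0.3953]
eef_rot: [0.001, 0.999, -0.046, 0.0]
wrist_force: [-0.2, -0.6, 0.7]
opening: -0.0
```

Call:
move_arm:
  moves:
    - {"gripper": 0, "x": -5, "y": 3, "z": 0, "roll": 0}
    - {"gripper": 0, "x": -5, "y": 3, "z": 0, "roll": 0}
    - {"gripper": 0, "x": 0, "y": 0, "z": 0, "roll": 0}
    - {"gripper": 0, "x": 0, "y": 0, "z": 0, "roll": 0}

```text
time_s: 15.98
eef_pos: [0.2885, -0.2718, 0.3949]
eef_rot: [0.0, 0.999, -0.047, 0.0]
wrist_force: [-0.5, 0.4, 0.1]
opening: 0.0
```

```bash
python3 -c "
from h import *
c,o=snap('top','top2.png'); a=c['img'][185:340,170:490,::-1]; print(o['wrist_force'],o['time_s'])
cv2.imwrite('pics/t2c.png',cv2.resize(a,None,fx=2.5,fy=2.5,interpolation=cv2.INTER_CUBIC))"
```

```text
[-0.47645162  0.39546714  0.08705419] 15.975
```

View pics/t2c.png

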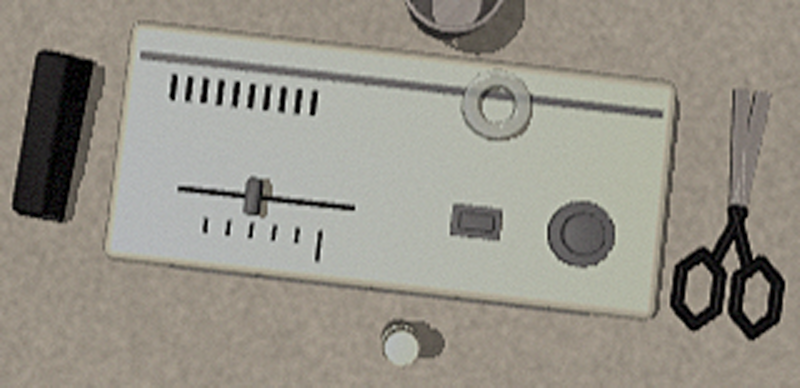

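The lever is at (255,196), above the third mark after off (251,230), and the button is up. The tape, glue stick, scissors and stapler are where they were.

```bash
python3 -c "
from h import *
print(ctrl.hand_in())"
```

```text
the job is handed in; nothing more can be done
None
```

The film-thickness lever is in the third click and the start button has been pressed fully down and let go. I handed the job in at about 16 s of the 56 s allowed.

- **Lever:** it started in the first click, so I pushed it two clicks with the shut fingertips, in steps of about 1 mm. Wrist pictures showed it snap into the second click and then the third, and the final top view shows it at the third mark.
- **Start button:** it went down about 6 mm to its hard stop and the force returned to zero on release. The press peaked near 30 N of vertical force (about 32 N in all), more than the 5 N needed. That is below the 40 N limit, and it came through the fingertips.
- **Everything else:** I did not touch the oblong button. The final picture shows the tape, glue stick, scissors and stapler where they were; the pencil cup is only partly in that picture and looks unmoved.

No check failed. My fitted laminator position was off by about 1.4 mm along the row of controls, and I corrected for that.

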